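Open the tile gate and bring the tile to the painting stop

TASK

A blank tile waits on the plywood painting board behind a long aluminium retaining bar, whose cross head is caught behind two small lips. Tip the bar by its overhanging end so that the head rises clear of the lips, draw the bar out endwise under the little bridge and leave it lying flat on the table, completely off the board; then slide the tile, without lifting it off the board, across to the front until its edge sits snug and square against the dark front rail, and let go. Leave the small jar on the board and the paint bowl on the table standing where they are.

Things in the scene. Friction and masses are not known exactly. Their poses are not given: they have to be found in the camera images.
- board: Painting board, fixed: plywood slab 22 mm high; in its own frame (origin at table height) it spans x -150 to +170, y -125 to +90 mm. -x is the front (towards the robot), +y the way the bar is drawn out. The bar lies on its deck along x = 0 and overhangs the +y edge, about which it tips. Low strips 6 mm high flank the tile's bay at y -82 and +82, x 68 to 162; the bay is open at the back.
- lips (a point): Midway between the two steel keeper lips, at deck height. They stand 8 mm above the deck, 10 mm thick (board y -85 to -75 mm), one on either side of the blade (board x 19 to 36 and -36 to -19 mm).
- bridge (a point): Centre of the steel bridge's opening, at deck height (board y = 82 mm). Opening 80 mm wide (board x), 16 mm high; the bridge is 12 mm wide along y and its top is 22 mm above the deck. The bar runs beneath: it can tip and be drawn out but not be lifted straight up.
- rail (a point): Middle of the foot of the front rail's inner face (board x = -130 mm), at deck height. The rail is dark wood, 200 mm long along board y, 12 mm thick, 9 mm above the deck. Between bay and rail nothing is in the way once the bar is out.
- bar: Loose flat aluminium T, about 190 g: blade 300 mm long (its y, -150 to 150), 30 mm wide, 6 mm thick; origin on the underside at mid-length, at the start about 40 mm to +y of the board's origin, so about 100 mm overhang. Flat cross head at the -y end: 64 mm wide, 20 mm long, 6 mm thick, about 5 mm behind the lips. It must be drawn some 210 mm for the head to drop off the board's edge.
- bar_head (a point): Middle of the bar's head end (bar y = -150 mm), on the underside.
- bar_grip (a point): Top of the blade at the inner foot of the upright plate at the +y end: plate 50 mm wide (x), 10 mm thick (bar y 140 to 150), top 24 mm above the bar's underside. The blade before it, outside the board, presses down with 1 to 4 N (10 mm is enough to free the head); shut fingers there can then pull the plate along, or the plate can be pinched from above.
- tile: Loose white ceramic tile 100 x 100 x 10 mm, about 220 g, lying on the board's deck behind (+x of) the bar, centre about 82 mm to +x of the board's origin, a little turned. Origin at the centre of its underside, x and y along its edges.
- small_jar: Small closed glass jar, 32 mm diameter, 45 mm high, standing on the -y border of the board (x 80 to 120, y about -106 mm in the board's frame). Origin at the centre of its base. Leave alone.
- paint_bowl: Clear plastic bowl, 100 mm across, 55 mm high, standing on the table to the left (+y), beyond where the bar comes out. Origin at the centre of its base. Leave alone.
Mind the look-alikes: they are no part of the job. What is shaped like the tile but red or yellow is not meant.

How it is judged (in metres and radians):
On the way, in this order (a step that is already met when the one before it is completed fails the run):
1. the bar's head is tipped up clear of the keeper lips while still behind them (z of bar_head in the frame of board above 0.032 m and y of bar_head in the frame of board below -0.08 m).
2. the bar is drawn endwise completely off the board (y of bar_head in the frame of board above 0.092 m), for 0.1 s.
At the end, for the whole second after the job is handed in: Bar flat (0.06 rad) on the table, head end past y = 92 mm in the board frame; tile flat on the deck, edge within 4.5 mm of the front rail (origin at board x -84 to -75.5 mm), square within 0.06 rad, its centre at board y -70 to 35 mm; both at rest (y of bar_head in the frame of board above 0.092 m and height (world z) of bar_head below 0.008 m and angle between bar's own z axis and vertical below 0.06 rad and x of tile in the frame of board between -0.084 and -0.0755 m and y of tile in the frame of board between -0.07 and 0.035 m and angle between the x axis of tile and the x axis of board, either way round below 0.06 rad and z of tile in the frame of board below 0.026 m and angle between tile's own z axis and vertical below 0.04 rad and linear speed of each of tile, bar below 0.01 m/s); the robot touches nothing.
It fails at once if the tile is lifted off the deck (more than 12 mm) or tipped (more than 0.2 rad) (z of tile in the frame of board above 0.034 m or angle between tile's own z axis and vertical above 0.2 rad).
It fails at once if the small glass jar on the board is knocked over or shifted by more than 30 mm (distance of small_jar from where it was at the start of the episode above 0.03 m or angle between small_jar's own z axis and vertical above 0.5 rad).
It fails at once if the paint bowl is knocked over or shifted by more than 30 mm (distance of paint_bowl from where it was at the start of the episode above 0.03 m or angle between paint_bowl's own z axis and vertical above 0.5 rad).
It also fails if it takes over 59 s, if anything falls off the work surface, if the arm or the gripper's body presses on something with over 40 N, if the wrist force passes 120 N, or if a joint passes its speed limit or range.

ROBOT

A 6-joint arm with a two-finger parallel gripper is mounted at the origin on the work surface. World frame = base frame: x ahead of the robot, y to its left, z up, the work surface at z = 0. Lengths are in m, angles in degrees, forces in N, time in s.
With the tool pointing down it reaches from about 0.25 to 0.725 m from the base axis. Payload 9.7 kg.
Tool frame: the origin (TCP) lies at the very end of the fingers, on their centre line; the grasp point (between the pads) lies 19 mm behind it; z points along the fingers, y is the line along which they close (so a half turn about z gives the same grasp; the last joint's range is limited). The gripper opens to 85 mm and grips with 20 to 120 N. Pads are 22 mm wide; open, the fingers measure 114 mm over their backs; the gripper's body (76 mm by 85 mm) begins 54 mm behind the grasp point. The pads swing forward as they close: fully open they stand 13 mm farther back than shut.
Start: joints at [-67.036, 4.979, 10.078, 95.1, 0, 90], TCP at [0.215, -0.506, 0.193] pointing down, gripper open.
Joint ranges: [-179.16, 179.16], [-48.56, 103.87], [-65.8, 70.77], [-126.05, 130.52], [-82.76, 87.17], [-180, 180]. Speed limits (degrees/s): [127.2, 127.2, 147.25, 180, 180, 180].

INTERFACE

Orientations are given as [roll, pitch, yaw] about the fixed x, y, z axes, in that order (R = Rz(yaw) Ry(pitch) Rx(roll)).
In Python, from workcell import telemetry, optics, workorder gives the robot as it stands.
- The arm moves only by the shell command python3 -m handwheel 'ROWS' [FORCE]. ROWS is JSON, a list of rows, each an object of numbers: "tx", "ty", "tz": the shift along the tool's x, y, z in m; "ax", "ay", "az": the turn, a rotation vector about the tool's x, y, z in degrees; "jaw": the gripper command: -1 is shut, 1 is fully open, values between are in proportion. A call has exactly 10 rows; each row shifts and turns the commanded pose from where the row before left it, along the tool's axes as they then stand; what a row does not reach is not made up. A row lasts 1/8 s, in which the tool goes at most 62.5 mm and 10.7 degrees, less where a joint would pass 70% of its speed; a pose out of reach is approached as far as the arm can. A call is refused whole if a number of a shift passes 0.0625 or a number of a turn 10.7, either way. A call with a gripper value outside its range is refused whole. The fingers move at their own pace and stop on an object; FORCE is the grip in N (left out, the last holds). Time passes only in rows, so rows that do not move let the fingers close, or fill a call up. It gives the time, the measured TCP pose, the force, the opening and the grip force at its end, in the units of the state.
- telemetry.get_obs(): the state, without advancing time (a new reading comes with each control period).
- optics.camera(name): name is "scene" or "top"; returns a dict with "color" (480x640x3 uint8, red, green, blue), "K" (3x3 intrinsics, pixels), "k1" (the pictures are not rectified: a ray, as slopes to the right and down, at radius r is drawn at 1 + k1 r^2 times it, then the intrinsics apply), "extrinsics" (4x4, takes a point from camera to world coordinates). Camera axes: x right, y down, z forward; pixel columns grow to the right and rows downward; lengths in m; the calibration is good to about 2 mm. A picture is of the moment at which its call begins. There is no depth.
- workorder.job_done(): hands the job in; it is judged then, once.
The state is a dict: "time": time; "q": joint angles; "qd": joint speeds; "joint_efforts": joint torques, N m; "ee_pos": TCP position; "tcp_rot": TCP orientation; "wrist_force": force on the tool from outside, world axes, zero at the start; "torque": the same for the moment, N m; "opening": finger opening in m; "grasp_force": force on a finger pad.
Only numpy, scipy, OpenCV 4.12 (cv2) and the standard library are available. Lean on these libraries where they do the work, as an engineer would, in place of code of your own. Each camera call takes 0.05 s, during which the arm holds its last target. There are 200 camera calls.

## Working session

There is one attempt and no reset: what is moved stays moved. The work goes in short steps, Python scripts to look and compute and a shell command to move; the robot and the scene stay as the last step left them, time stands still between calls to the robot, and variables do not carry over. Pictures are saved under pics/ and viewed, at most 10 in all, crops included, and the job is handed in when it is done.

```bash
ls; mkdir -p pics
cat > h.py <<'E'
import numpy as np, cv2
from workcell import telemetry, optics
def snap(n):
    c=optics.camera(n); c['bgr']=np.ascontiguousarray(c['color'][:,:,::-1]); return c
def ray(c,uv):
    K=np.array(c['K']);E=np.array(c['extrinsics'])
    d=cv2.undistortPoints(np.array(uv,float).reshape(-1,1,2),K,np.array([c['k1'],0,0,0.])).reshape(-1,2)
    d=np.c_[d,np.ones(len(d))]@E[:3,:3].T
    return E[:3,3],d
def onz(c,uv,z):
    o,d=ray(c,uv); return o+d*((z-o[2])/d[:,2])[:,None]
def proj(c,P):
    K=np.array(c['K']);E=np.linalg.inv(np.array(c['extrinsics']))
    return cv2.projectPoints(np.array(P,float).reshape(-1,3),cv2.Rodrigues(E[:3,:3])[0],E[:3,3],K,np.array([c['k1'],0,0,0.]))[0].reshape(-1,2)
E
python3 - <<'E'
from h import *
for n in('scene','top'):
    c=snap(n); cv2.imwrite(f'pics/{n}0.png',c['bgr']); print(n,c['k1'],np.round(c['K'],1).tolist(),np.round(c['extrinsics'],3).tolist())
print(telemetry.get_obs())
E
```

```text
pics
scene 0.02059293524824344 [[444.7, 0.0, 316.0], [0.0, 444.7, 242.9], [0.0, 0.0, 1.0]] [[0.83, 0.437, -0.347, 0.793], [0.558, -0.65, 0.516, -0.462], [0.0, -0.622, -0.783, 0.838], [0.0, 0.0, 0.0, 1.0]]
top 0.01813579819431498 [[520.2, 0.0, 318.4], [0.0, 520.2, 245.4], [0.0, 0.0, 1.0]] [[-0.024, -0.995, 0.098, 0.311], [-1.0, 0.023, -0.005, 0.095], [0.003, -0.098, -0.995, 1.428], [0.0, 0.0, 0.0, 1.0]]
{'time': 0.1, 'q': array([-6.70354761e+01,  5.00806176e+00,  1.00398891e+01,  9.50997357e+01,
       -1.89399498e-04,  8.99976377e+01]), 'qd': array([ 0.01716416,  0.01848618,  0.02082856, -0.01247707, -0.01698734,
       -0.0282502 ]), 'joint_efforts': array([-3.54676440e-04, -5.21565270e+01,  4.65651870e+01,  1.61328551e-02,
        6.37765970e-05,  1.45209191e-05]), 'ee_pos': array([ 0.21449148, -0.50618417,  0.19276093]), 'tcp_rot': array([-1.79932092e+02,  1.86599569e-04,  2.29668864e+01]), 'wrist_force': array([-1.07445673, -0.12471931,  0.17479219]), 'torque': array([ 0.00675561, -0.05549582,  0.00693084]), 'grasp_force': 0.0, 'opening': 0.0853218202890954}
```

View pics/top0.png

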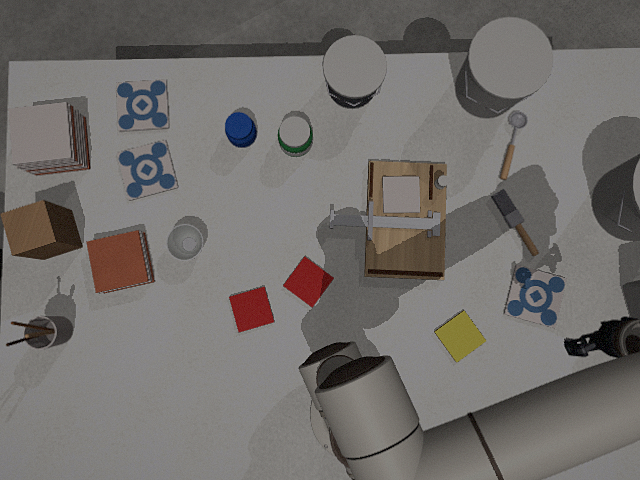

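View pics/scene0.png

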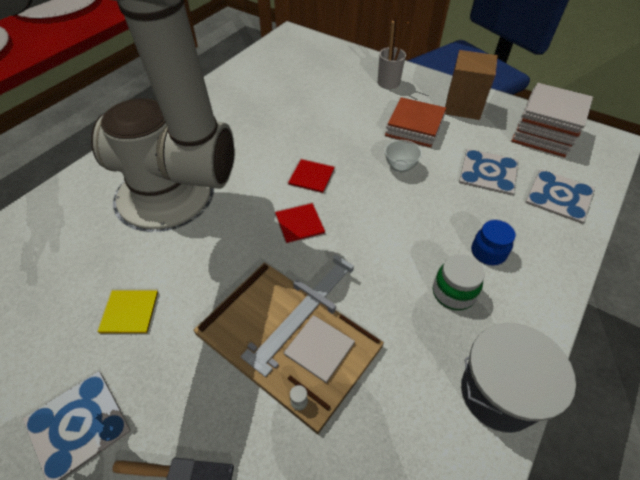

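The top view shows the board at (365–447, 158–280), with the bar's plate at (333,217), its head at (434,222), and the rail at (405,273). The jar is at (439,180) and the bowl at (185,240).

Tile candidates are white on the board (402,194), red (308,281) and (252,309), yellow (460,336), and blue-patterned (142,104), (148,170), (535,297). I choose the white one at (402,194) and will check it in a crop.

Run:
```python
from h import *
c=snap('top'); b=c['bgr']
crop=cv2.resize(b[145:295,320:460],None,fx=4,fy=4,interpolation=cv2.INTER_CUBIC); cv2.imwrite('pics/crop1.png',crop)
hsv=cv2.cvtColor(b,cv2.COLOR_BGR2HSV)
m=((hsv[:,:,1]>60)&(hsv[:,:,0]<25)).astype(np.uint8)*255
m[:150]=0;m[295:]=0;m[:,:355]=0;m[:,455:]=0
m=cv2.morphologyEx(m,cv2.MORPH_OPEN,np.ones((3,3)))
pts=cv2.findNonZero(m); print('board',cv2.minAreaRect(pts),cv2.boxPoints(cv2.minAreaRect(pts)).tolist())
bx=cv2.boxPoints(cv2.minAreaRect(pts));print(onz(c,bx,.022).round(4).tolist())
w=((hsv[:,:,1]<40)&(hsv[:,:,2]>150)).astype(np.uint8)*255
r=w[165:215,378:425]; n,l,s,_=cv2.connectedComponentsWithStats(r); k=1+np.argmax(s[1:,4]); p=cv2.findNonZero((l==k).astype(np.uint8))
t=cv2.minAreaRect(p);tb=cv2.boxPoints(t)+[378,165];print('tile',t,tb.tolist(),onz(c,tb,.032).round(4).tolist(),onz(c,[tb.mean(0)],.032).round(4))
```

```text
board ((405.9127502441406, 219.9433135986328), (79.77056884765625, 116.17591857910156), 2.0454084873199463) [[363.9796447753906, 276.5707092285156], [368.1261291503906, 160.4687957763672], [447.8458557128906, 163.31591796875], [443.6993713378906, 279.4178466796875]]
[[0.3616, -0.0334, 0.022], [0.6811, -0.0551, 0.022], [0.6679, -0.2744, 0.022], [0.3489, -0.248, 0.022]]
tile ((5.0, 18.0), (0.0, 0.0), 0.0) [[383.0, 183.0], [383.0, 183.0], [383.0, 183.0], [383.0, 183.0]] [[0.6149, -0.0926, 0.032], [0.6149, -0.0926, 0.032], [0.6149, -0.0926, 0.032], [0.6149, -0.0926, 0.032]] [[ 0.6149 -0.0926  0.032 ]]
```

View pics/crop1.png

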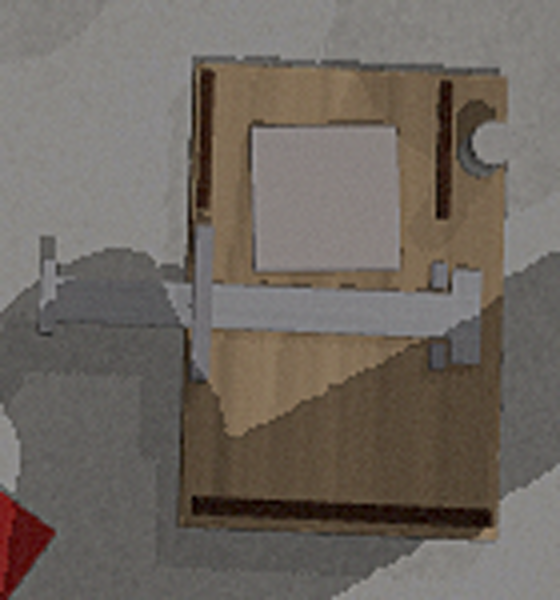

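The crop confirms the plain white square tile at crop (326,197), i.e. pixel (401.5,194). The head is at crop (466,315), the lips at (437,275) and (437,355), the bridge at (202,300), the plate at (48,285), and the rail's inner edge runs from (192,497) to (491,510).

Run:
```python
from h import *
c=snap('top')
P=lambda uv,z: onz(c,np.array(uv,float)/4+[320-.375,145-.375],z)[:,:2]
bc=P([[193,64],[503,74],[497,536],[181,524]],.022)
loc=np.array([[170,90],[170,-125],[-150,-125],[-150,90]])/1000
# rigid fit
a=loc-loc.mean(0); b=bc-bc.mean(0); H=a.T@b; th=np.arctan2(H[0,1]-H[1,0],H[0,0]+H[1,1])
R=np.array([[np.cos(th),-np.sin(th)],[np.sin(th),np.cos(th)]]); o=bc.mean(0)-R@loc.mean(0)
print('board',o,np.degrees(th),'resid mm',((bc-(loc@R.T+o))*1000).round(1).tolist())
B=lambda p:(((p-o)@R)*1000).round(1).tolist()
print('rail',B(P([[192,497],[491,510]],.031)))
t=P([[252,127],[396,126],[400,270],[255,270]],.032);print('tile',B(t),t.mean(0),B(t.mean(0)))
h=P([[452,268],[480,268],[480,362],[452,362]],.028);print('head',B(h),h.mean(0))
p=P([[40,236],[55,236],[52,331],[40,333]],.046);print('plate',B(p),p.mean(0),p)
print('bridge',B(P([[194,224],[212,224],[208,380],[192,380]],.044)))
print('lips',B(P([[439,275],[437,355]],.030)))
g=proj(c,[0,0,0]);print('bowl rim c',onz(c,[[185,237]],.055),'jar',B(onz(c,[[440.5,180]],.045)[:,:2]))
```

```text
board [ 0.50716683 -0.13359457] -3.388763674535068 resid mm [[-1.5, -0.6], [-0.9, 0.8], [1.0, 0.9], [1.4, -1.0]]
rail [[-130.6, 83.0], [-132.1, -117.6]]
tile [[123.4, 48.8], [127.6, -49.4], [28.3, -53.8], [24.8, 44.4]] [ 0.58293829 -0.14061148] [76.1, -2.5]
head [[31.6, -89.9], [32.3, -108.9], [-32.1, -109.7], [-32.7, -90.8]] [ 0.50105531 -0.233243  ]
plate [[40.5, 191.1], [40.8, 181.1], [-23.6, 181.0], [-25.3, 189.0]] [0.52621012 0.0511396 ] [[0.55884521 0.05482816]
 [0.55860988 0.04474343]
 [0.49427331 0.04845986]
 [0.49311208 0.05652697]]
bridge [[52.7, 87.7], [53.1, 75.6], [-52.7, 75.5], [-53.1, 86.2]]
lips [[26.2, -80.7], [-28.6, -80.2]]
bowl rim c [[0.47646585 0.44068981 0.055     ]] jar [[115.9, -106.1]]
```

```bash
python3 -m handwheel '[{"az":8.8,"jaw":-1},{"az":8.8,"jaw":-1},{"az":8.8,"jaw":-1},{"tx":0.027,"ty":-0.055,"jaw":-1},{"tx":0.027,"ty":-0.055,"jaw":-1},{"tx":0.027,"ty":-0.055,"jaw":-1},{"tx":0.027,"ty":-0.055,"jaw":-1},{"tx":0.027,"ty":-0.055,"jaw":-1},{"tx":0.027,"ty":-0.055,"jaw":-1},{"tx":0.027,"ty":-0.055,"jaw":-1}]' 60
```

```text
$[0]: bad value
```

```bash
python3 -m handwheel '[{"tx":0,"ty":0,"tz":0,"ax":0,"ay":0,"az":8.8,"jaw":-1},{"tx":0,"ty":0,"tz":0,"ax":0,"ay":0,"az":8.8,"jaw":-1},{"tx":0,"ty":0,"tz":0,"ax":0,"ay":0,"az":8.8,"jaw":-1},{"tx":0.027,"ty":-0.055,"tz":0,"ax":0,"ay":0,"az":0,"jaw":-1},{"tx":0.027,"ty":-0.055,"tz":0,"ax":0,"ay":0,"az":0,"jaw":-1},{"tx":0.027,"ty":-0.055,"tz":0,"ax":0,"ay":0,"az":0,"jaw":-1},{"tx":0.027,"ty":-0.055,"tz":0,"ax":0,"ay":0,"az":0,"jaw":-1},{"tx":0.027,"ty":-0.055,"tz":0,"ax":0,"ay":0,"az":0,"jaw":-1},{"tx":0.027,"ty":-0.055,"tz":0,"ax":0,"ay":0,"az":0,"jaw":-1},{"tx":0.027,"ty":-0.055,"tz":0,"ax":0,"ay":0,"az":0,"jaw":-1}]' 60
```

```text
time: 1.45
ee_pos: [0.4269, -0.1315, 0.1935]
tcp_rot: [180.0, -0.0, -3.4]
wrist_force: [0.7, 0.3, -0.5]
opening: -0.0003
grasp_force: 0.0
```

```bash
python3 -m handwheel '[{"tx":0.02,"ty":-0.0415,"tz":0,"ax":0,"ay":0,"az":0,"jaw":-1},{"tx":0.02,"ty":-0.0415,"tz":0,"ax":0,"ay":0,"az":0,"jaw":-1},{"tx":0.02,"ty":-0.0415,"tz":0,"ax":0,"ay":0,"az":0,"jaw":-1},{"tx":0.02,"ty":-0.0415,"tz":0,"ax":0,"ay":0,"az":0,"jaw":-1},{"tx":0,"ty":0,"tz":0.035,"ax":0,"ay":0,"az":0,"jaw":-1},{"tx":0,"ty":0,"tz":0.035,"ax":0,"ay":0,"az":0,"jaw":-1},{"tx":0,"ty":0,"tz":0.035,"ax":0,"ay":0,"az":0,"jaw":-1},{"tx":0,"ty":0,"tz":0.035,"ax":0,"ay":0,"az":0,"jaw":-1},{"tx":0,"ty":0,"tz":0,"ax":0,"ay":0,"az":0,"jaw":-1},{"tx":0,"ty":0,"tz":0,"ax":0,"ay":0,"az":0,"jaw":-1}]'
python3 - <<'E'
from h import *
c=snap('scene'); cv2.imwrite('pics/s2.png',cv2.resize(c['bgr'][230:400,180:400],None,fx=3.5,fy=3.5,interpolation=cv2.INTER_CUBIC))
E
```

```text
time: 2.7
ee_pos: [0.5153, -0.0001, 0.0551]
tcp_rot: [-178.6, -0.1, -0.8]
wrist_force: [-0.0, 1.0, 0.0]
opening: -0.0001
grasp_force: 0.0
```

View pics/s2.png

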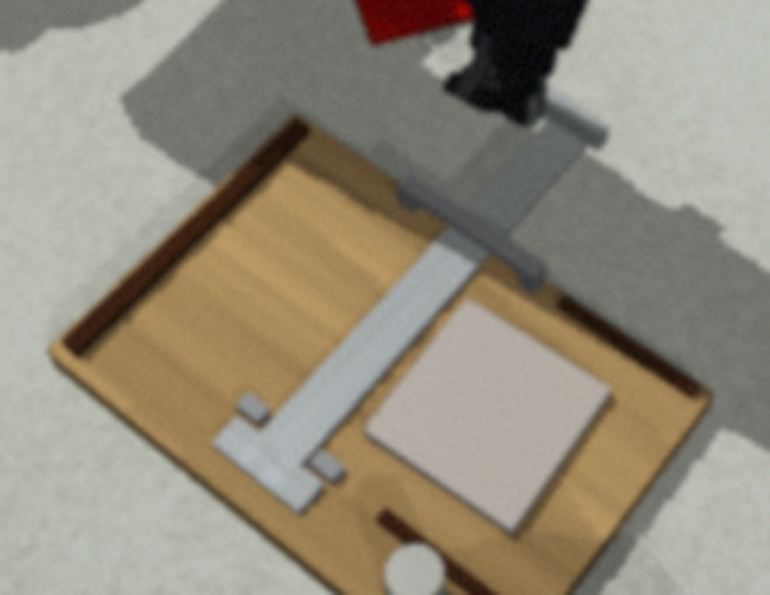

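The crop shows shut fingers hovering over the blade near (510,110), with the plate at (575,120). The TCP is about 27 mm short and slightly twisted. I will correct that and go down.

```bash
python3 -m handwheel '[{"tx":0,"ty":0,"tz":0,"ax":-1.4,"ay":0,"az":0,"jaw":-1},{"tx":0,"ty":0,"tz":0,"ax":0,"ay":0,"az":2.6,"jaw":-1},{"tx":0,"ty":-0.009,"tz":0,"ax":0,"ay":0,"az":0,"jaw":-1},{"tx":0,"ty":-0.009,"tz":0,"ax":0,"ay":0,"az":0,"jaw":-1},{"tx":0,"ty":-0.009,"tz":0,"ax":0,"ay":0,"az":0,"jaw":-1},{"tx":0,"ty":0,"tz":0.012,"ax":0,"ay":0,"az":0,"jaw":-1},{"tx":0,"ty":0,"tz":0.012,"ax":0,"ay":0,"az":0,"jaw":-1},{"tx":0,"ty":0,"tz":0,"ax":0,"ay":0,"az":0,"jaw":-1},{"tx":0,"ty":0,"tz":0,"ax":0,"ay":0,"az":0,"jaw":-1},{"tx":0,"ty":0,"tz":0,"ax":0,"ay":0,"az":0,"jaw":-1}]'
```

```text
time: 4.0
ee_pos: [0.515, -0.0016, 0.0305]
tcp_rot: [-178.7, -0.0, -0.9]
wrist_force: [0.4, 0.2, 0.9]
opening: 0.0001
grasp_force: 0.0
```

Run:
```python
from h import *
s=telemetry.get_obs(); print(s['q'].round(2),s['joint_efforts'].round(1),s['ee_pos'],s['tcp_rot'])
```

```text
[ -0.96   0.2  -12.91  76.89   1.26 179.97] [  0.  -46.5  46.3   0.    0.1  -0. ] [ 0.51499941 -0.00157159  0.03050703] [-1.78744540e+02 -5.21665030e-03 -9.33165785e-01]
```

Joint 6 is at its 180° limit. I will turn the other way to yaw about 86.6, which is equally good for pulling.

```bash
python3 -m handwheel '[{"tx":0,"ty":0,"tz":-0.025,"ax":0,"ay":0,"az":-4,"jaw":-1},{"tx":0,"ty":0,"tz":0,"ax":0,"ay":0,"az":-9.3,"jaw":-1},{"tx":0,"ty":0,"tz":0,"ax":0,"ay":0,"az":-9.3,"jaw":-1},{"tx":0,"ty":0,"tz":0,"ax":0,"ay":0,"az":-9.3,"jaw":-1},{"tx":0,"ty":0,"tz":0,"ax":0,"ay":0,"az":-9.3,"jaw":-1},{"tx":0,"ty":0,"tz":0,"ax":0,"ay":0,"az":-9.3,"jaw":-1},{"tx":0,"ty":0,"tz":0,"ax":0,"ay":0,"az":-9.3,"jaw":-1},{"tx":0,"ty":0,"tz":0,"ax":0,"ay":0,"az":-9.3,"jaw":-1},{"tx":0,"ty":0,"tz":0,"ax":0,"ay":0,"az":-9.3,"jaw":-1},{"tx":0,"ty":0,"tz":0,"ax":0,"ay":0,"az":-9.3,"jaw":-1}]'
```

```text
time: 5.25
ee_pos: [0.515, -0.0021, 0.0555]
tcp_rot: [-180.0, -1.3, 87.1]
wrist_force: [0.2, 0.4, 0.3]
opening: -0.0002
grasp_force: 0.0
```

```bash
python3 -m handwheel '[{"tx":0,"ty":0,"tz":0,"ax":0,"ay":-1.3,"az":0.5,"jaw":-1},{"tx":0.011,"ty":0,"tz":0,"ax":0,"ay":0,"az":0,"jaw":-1},{"tx":0.011,"ty":0,"tz":0,"ax":0,"ay":0,"az":0,"jaw":-1},{"tx":0.010,"ty":0,"tz":0,"ax":0,"ay":0,"az":0,"jaw":-1},{"tx":0,"ty":0,"tz":0.012,"ax":0,"ay":0,"az":0,"jaw":-1},{"tx":0,"ty":0,"tz":0.012,"ax":0,"ay":0,"az":0,"jaw":-1},{"tx":0,"ty":0,"tz":0.004,"ax":0,"ay":0,"az":0,"jaw":-1},{"tx":0,"ty":0,"tz":0.004,"ax":0,"ay":0,"az":0,"jaw":-1},{"tx":0,"ty":0,"tz":0.004,"ax":0,"ay":0,"az":0,"jaw":-1},{"tx":0,"ty":0,"tz":0,"ax":0,"ay":0,"az":0,"jaw":-1}]';python3 - <<'E'
from h import *
c=snap('scene'); cv2.imwrite('pics/s3.png',cv2.resize(c['bgr'][230:400,180:400],None,fx=3.5,fy=3.5,interpolation=cv2.INTER_CUBIC))
E
```

```text
time: 6.5
ee_pos: [0.5167, 0.0297, 0.0189]
tcp_rot: [-179.9, 0.0, 86.3]
wrist_force: [0.5, -0.7, -0.3]
opening: -0.0
grasp_force: 0.0
```

View pics/s3.png

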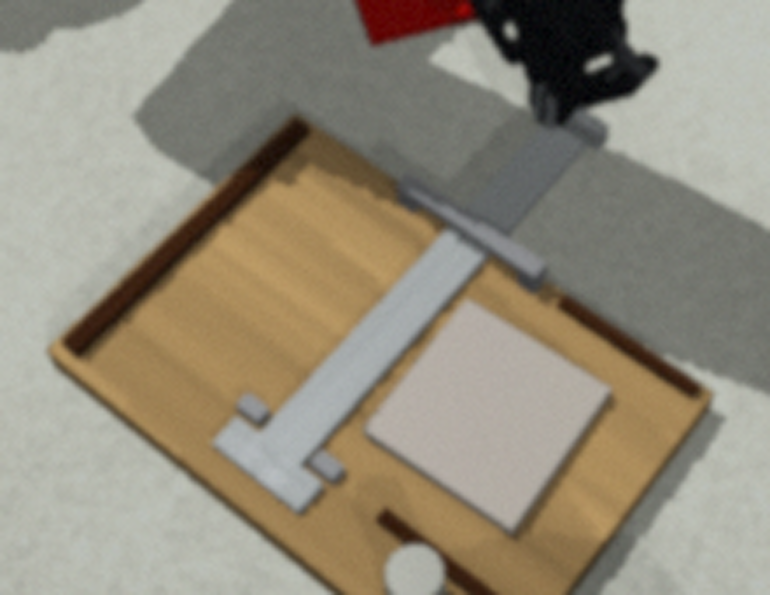

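The bar has not tipped and there is no force. I will check where the TCP and the blade edges project in this view.

Run:
```python
from h import *
c=snap('scene');s=telemetry.get_obs()
f=lambda P:((proj(c,P)-[180,230])*3.5).round(0).tolist()
print('tcp',f([s['ee_pos']]))
o=np.array([.5072,-.1336]);a=np.radians(-3.39);R=np.array([[np.cos(a),-np.sin(a)],[np.sin(a),np.cos(a)]])
W=lambda x,y,z:[*(o+R@[x,y]),z]
print('head corners',f([W(-.032,-.11,.028),W(.032,-.11,.028)]))
print('blade@165',f([W(-.015,.165,.028),W(.015,.165,.028)]))
print('plate top inner',f([W(-.025,.18,.046),W(.025,.18,.046)]))
# measured positions
q=lambda u,z: ((onz(c,np.array(u)/3.5+[180,230],z)[:,:2]-o)@R*1000).round(1).tolist()
print('plate br top inner/outer',q([[593,147],[607,130]],.046),'blade right edge near',q([[583,155],[515,220]],.028),'blade left',q([[475,190],[530,130]],.028), 'head',q([[213,440],[303,513]],.028),'board corners',q([[52,348],[710,398]],.022))
```

```text
tcp [[548.0, 153.0]]
head corners [[212.0, 441.0], [299.0, 509.0]]
blade@165 [[530.0, 132.0], [569.0, 156.0]]
plate top inner [[532.0, 92.0], [597.0, 131.0]]
plate br top inner/outer [[29.6, 168.7], [29.2, 184.6]] blade right edge near [[21.8, 170.8], [16.3, 106.3]] blade left [[-16.3, 108.8], [-16.1, 166.1]] head [[-31.8, -109.4], [35.2, -110.5]] board corners [[-147.5, -122.9], [172.1, 81.4]]
```

Run:
```python
from h import *
c=snap('scene');s=telemetry.get_obs()
f=lambda P:((proj(c,P)-[180,230])*3.5).round(0).tolist()
print('earlier tcp',f([[.5153,-.0001,.0551]]), 'now z=.02..05',f([[.5167,.0297,z] for z in(.02,.03,.04,.05)]),s['opening'],s['ee_pos'],s['wrist_force'],s['time'])
cv2.imwrite('pics/s4.png',cv2.resize(c['bgr'][220:310,290:400],None,fx=7,fy=6.6,interpolation=cv2.INTER_CUBIC))
```

```text
earlier tcp [[521.0, 152.0]] now z=.02..05 [[547.0, 152.0], [548.0, 143.0], [549.0, 134.0], [549.0, 125.0]] 0.00016979064281205132 [0.51694178 0.02982544 0.01935862] [ 0.27241856 -0.22452754 -0.61683781] 6.65
```

View pics/s4.png

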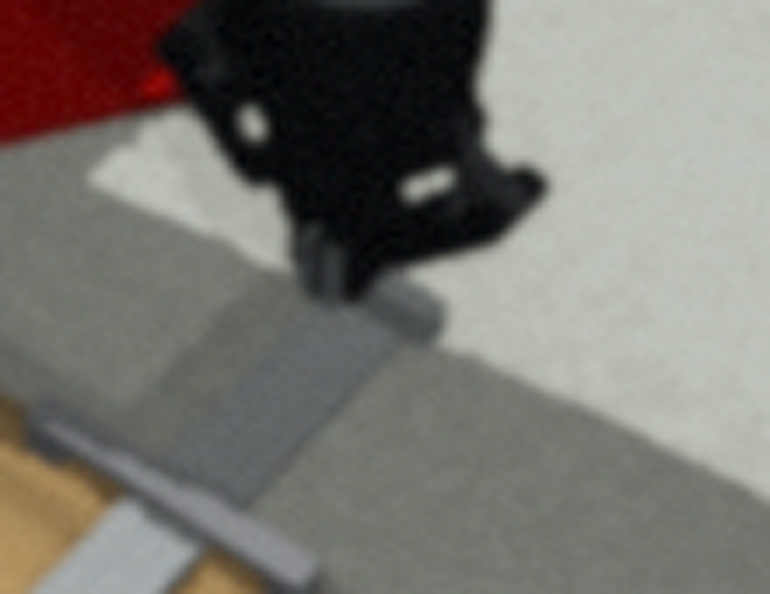

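The visible fingertip at s4 (340,298) is about 55 px above where the reported TCP projects (326,354). The tip therefore hangs roughly 25–30 mm higher than reported, which matches the lack of contact force. I will go lower gradually.

```bash
python3 -m handwheel '[{"tx":0,"ty":0,"tz":0.003,"ax":0,"ay":0,"az":0,"jaw":-1},{"tx":0,"ty":0,"tz":0.003,"ax":0,"ay":0,"az":0,"jaw":-1},{"tx":0,"ty":0,"tz":0.003,"ax":0,"ay":0,"az":0,"jaw":-1},{"tx":0,"ty":0,"tz":0.003,"ax":0,"ay":0,"az":0,"jaw":-1},{"tx":0,"ty":0,"tz":0,"ax":0,"ay":0,"az":0,"jaw":-1},{"tx":0,"ty":0,"tz":0,"ax":0,"ay":0,"az":0,"jaw":-1},{"tx":0,"ty":0,"tz":0,"ax":0,"ay":0,"az":0,"jaw":-1},{"tx":0,"ty":0,"tz":0,"ax":0,"ay":0,"az":0,"jaw":-1},{"tx":0,"ty":0,"tz":0,"ax":0,"ay":0,"az":0,"jaw":-1},{"tx":0,"ty":0,"tz":0,"ax":0,"ay":0,"az":0,"jaw":-1}]';python3 - <<'E'
from h import *
a=cv2.imread('pics/s3.png')
c=snap('scene');t=snap('top'); o0=cv2.imread('pics/top0.png')
g=cv2.resize(c['bgr'][220:310,290:400],None,fx=5.2,fy=6.6,interpolation=cv2.INTER_CUBIC)
n=cv2.resize(t['bgr'][145:265,320:390],None,fx=3.2,fy=4.95,interpolation=cv2.INTER_CUBIC)
cv2.imwrite('pics/s5.png',np.hstack([g,n])); print(telemetry.get_obs()['wrist_force'])
h=cv2.resize(c['bgr'][230:400,180:400],None,fx=3.5,fy=3.5,interpolation=cv2.INTER_CUBIC)
print('head change',np.abs(h[400:530,200:340].astype(int)-a[400:530,200:340]).mean())
E
```

```text
time: 7.9
ee_pos: [0.5168, 0.0298, 0.0071]
tcp_rot: [-179.9, 0.0, 86.3]
wrist_force: [0.2, 0.1, 0.1]
opening: -0.0
grasp_force: 0.0
[-1.10688363 -0.48870271 -0.43308999]
head change 1.3922893772893772
```

View pics/s5.png

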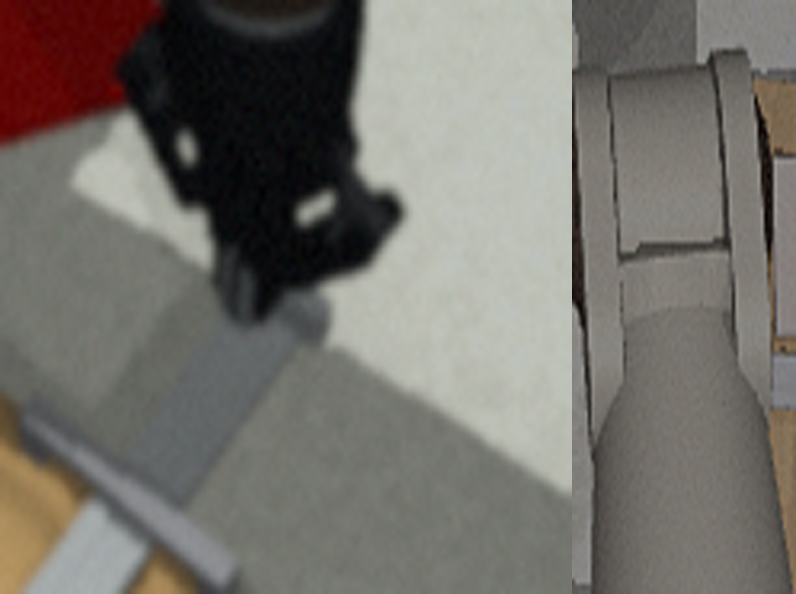

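The tip is still above the blade; the visible tip is at px (336.5,268.5) and the reported TCP projects to (336,277). The offset is a steady 30 mm or so, so I will continue down.

```bash
cat > chk.py <<'E'
from h import *
a=cv2.imread('pics/s3.png')
c=snap('scene')
h=cv2.resize(c['bgr'][230:400,180:400],None,fx=3.5,fy=3.5,interpolation=cv2.INTER_CUBIC)
d=np.abs(h.astype(int)-a)[400:530,200:340].mean()
gray=cv2.cvtColor(h,cv2.COLOR_BGR2GRAY)
print('head change',d)
E
python3 -m handwheel '[{"tx":0,"ty":0,"tz":0.003,"ax":0,"ay":0,"az":0,"jaw":-1},{"tx":0,"ty":0,"tz":0.003,"ax":0,"ay":0,"az":0,"jaw":-1},{"tx":0,"ty":0,"tz":0.003,"ax":0,"ay":0,"az":0,"jaw":-1},{"tx":0,"ty":0,"tz":0.003,"ax":0,"ay":0,"az":0,"jaw":-1},{"tx":0,"ty":0,"tz":0,"ax":0,"ay":0,"az":0,"jaw":-1},{"tx":0,"ty":0,"tz":0,"ax":0,"ay":0,"az":0,"jaw":-1},{"tx":0,"ty":0,"tz":0,"ax":0,"ay":0,"az":0,"jaw":-1},{"tx":0,"ty":0,"tz":0,"ax":0,"ay":0,"az":0,"jaw":-1},{"tx":0,"ty":0,"tz":0,"ax":0,"ay":0,"az":0,"jaw":-1},{"tx":0,"ty":0,"tz":0,"ax":0,"ay":0,"az":0,"jaw":-1}]';python3 chk.py
```

```text
time: 9.25
ee_pos: [0.5168, 0.0298, -0.0049]
tcp_rot: [-179.9, 0.0, 86.3]
wrist_force: [0.4, -0.5, -0.6]
opening: -0.0001
grasp_force: 0.0
head change 1.4008608058608059
```

```bash
python3 -m handwheel '[{"tx":0,"ty":0,"tz":0.003,"ax":0,"ay":0,"az":0,"jaw":-1},{"tx":0,"ty":0,"tz":0.003,"ax":0,"ay":0,"az":0,"jaw":-1},{"tx":0,"ty":0,"tz":0.003,"ax":0,"ay":0,"az":0,"jaw":-1},{"tx":0,"ty":0,"tz":0,"ax":0,"ay":0,"az":0,"jaw":-1},{"tx":0,"ty":0,"tz":0,"ax":0,"ay":0,"az":0,"jaw":-1},{"tx":0,"ty":0,"tz":0,"ax":0,"ay":0,"az":0,"jaw":-1},{"tx":0,"ty":0,"tz":0,"ax":0,"ay":0,"az":0,"jaw":-1},{"tx":0,"ty":0,"tz":0,"ax":0,"ay":0,"az":0,"jaw":-1},{"tx":0,"ty":0,"tz":0,"ax":0,"ay":0,"az":0,"jaw":-1},{"tx":0,"ty":0,"tz":0,"ax":0,"ay":0,"az":0,"jaw":-1}]';python3 chk.py
python3 - <<'E'
from h import *
c=snap('scene'); cv2.imwrite('pics/s6.png',cv2.resize(c['bgr'][230:400,180:400],None,fx=3.5,fy=3.5,interpolation=cv2.INTER_CUBIC))
E
```

```text
time: 10.55
ee_pos: [0.5167, 0.0298, -0.0139]
tcp_rot: [-179.9, 0.0, 86.3]
wrist_force: [0.7, 1.3, 0.9]
opening: -0.0
grasp_force: 0.5
head change 12.443992673992675
```

View pics/s6.png

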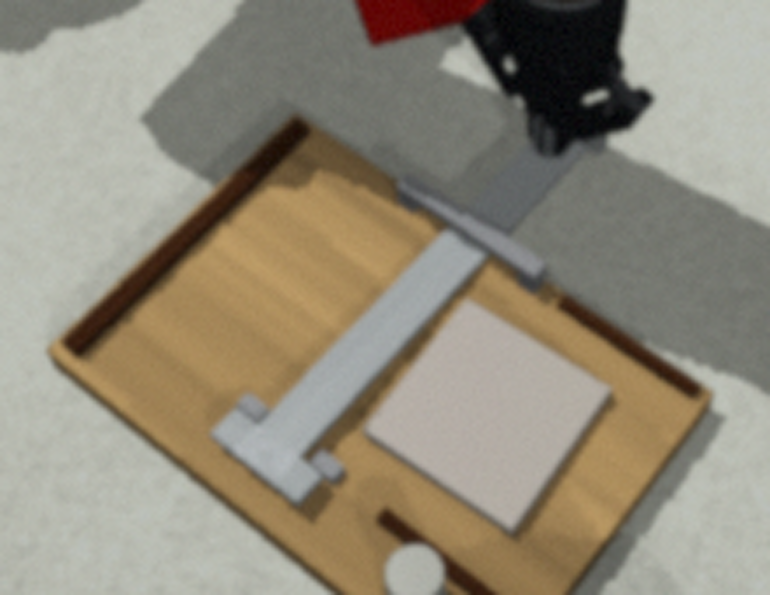

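The head has risen: its near corner went from (303,513) to (298,502), about 12 mm. I will press a bit more, then draw 42 mm past the lips.

```bash
python3 -m handwheel '[{"tx":0,"ty":0,"tz":0.003,"ax":0,"ay":0,"az":0,"jaw":-1},{"tx":0,"ty":0,"tz":0.002,"ax":0,"ay":0,"az":0,"jaw":-1},{"tx":0,"ty":0,"tz":0,"ax":0,"ay":0,"az":0,"jaw":-1},{"tx":0,"ty":0,"tz":0,"ax":0,"ay":0,"az":0,"jaw":-1},{"tx":0.006,"ty":0,"tz":0.0005,"ax":0,"ay":0,"az":0,"jaw":-1},{"tx":0.006,"ty":0,"tz":0.0005,"ax":0,"ay":0,"az":0,"jaw":-1},{"tx":0.006,"ty":0,"tz":0.0005,"ax":0,"ay":0,"az":0,"jaw":-1},{"tx":0.006,"ty":0,"tz":0.0005,"ax":0,"ay":0,"az":0,"jaw":-1},{"tx":0.006,"ty":0,"tz":0.0005,"ax":0,"ay":0,"az":0,"jaw":-1},{"tx":0.006,"ty":0,"tz":0.0005,"ax":0,"ay":0,"az":0,"jaw":-1}]';python3 - <<'E'
from h import *
c=snap('scene'); cv2.imwrite('pics/s7.png',cv2.resize(c['bgr'][230:400,180:400],None,fx=3.5,fy=3.5,interpolation=cv2.INTER_CUBIC))
E
```

```text
time: 11.9
ee_pos: [0.5191, 0.0662, -0.022]
tcp_rot: [-179.9, 0.0, 86.3]
wrist_force: [-0.7, -0.8, 0.7]
opening: -0.0003
grasp_force: 0.5
```

View pics/s7.png

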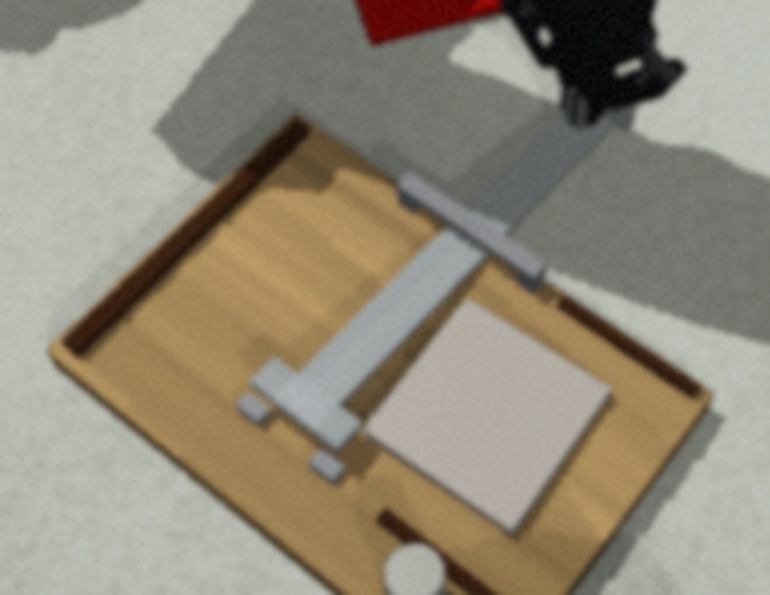

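The head is past the lips and raised, with its right end at (360,425) beside the tile's corner (365,432), which it overlaps slightly but clears above. I will keep drawing at this height.

```bash
python3 -m handwheel '[{"tx":0.009,"ty":0,"tz":0,"ax":0,"ay":0,"az":0,"jaw":-1},{"tx":0.009,"ty":0,"tz":0,"ax":0,"ay":0,"az":0,"jaw":-1},{"tx":0.009,"ty":0,"tz":0,"ax":0,"ay":0,"az":0,"jaw":-1},{"tx":0.009,"ty":0,"tz":0,"ax":0,"ay":0,"az":0,"jaw":-1},{"tx":0.009,"ty":0,"tz":0,"ax":0,"ay":0,"az":0,"jaw":-1},{"tx":0.009,"ty":0,"tz":0,"ax":0,"ay":0,"az":0,"jaw":-1},{"tx":0.009,"ty":0,"tz":0,"ax":0,"ay":0,"az":0,"jaw":-1},{"tx":0.009,"ty":0,"tz":0,"ax":0,"ay":0,"az":0,"jaw":-1},{"tx":0.009,"ty":0,"tz":0,"ax":0,"ay":0,"az":0,"jaw":-1},{"tx":0.009,"ty":0,"tz":0,"ax":0,"ay":0,"az":0,"jaw":-1}]';python3 - <<'E'
from h import *
c=snap('scene'); cv2.imwrite('pics/s8.png',cv2.resize(c['bgr'][200:400,180:430],None,fx=3,fy=3,interpolation=cv2.INTER_CUBIC))
E
```

```text
time: 13.2
ee_pos: [0.525, 0.1561, -0.0219]
tcp_rot: [-179.9, 0.0, 86.3]
wrist_force: [0.4, -1.2, 0.6]
opening: -0.0005
grasp_force: 0.9
```

View pics/s8.png

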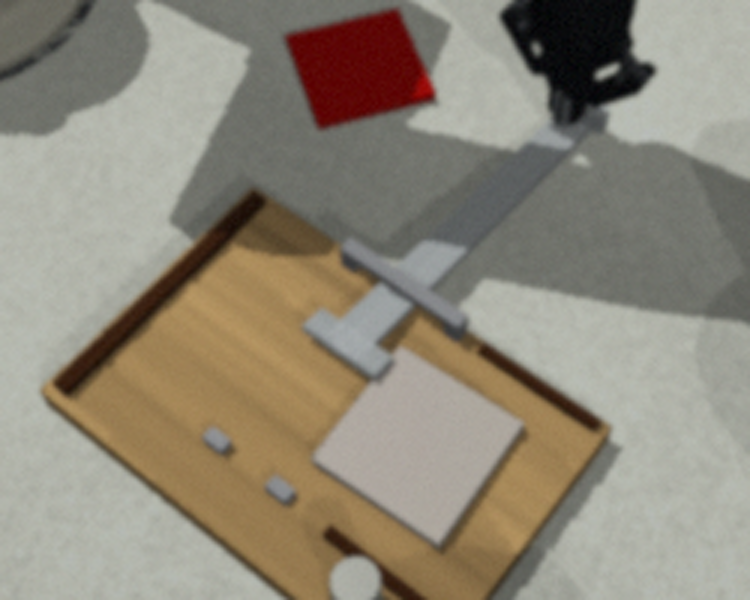

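The bar is running straight under the bridge, with the head at (345,340) and the tile undisturbed. That was my tenth picture, so from here I use numbers only. I will continue drawing another 95 mm.

```bash
python3 -m handwheel '[{"tx":0.0095,"ty":0,"tz":0,"ax":0,"ay":0,"az":0,"jaw":-1},{"tx":0.0095,"ty":0,"tz":0,"ax":0,"ay":0,"az":0,"jaw":-1},{"tx":0.0095,"ty":0,"tz":0,"ax":0,"ay":0,"az":0,"jaw":-1},{"tx":0.0095,"ty":0,"tz":0,"ax":0,"ay":0,"az":0,"jaw":-1},{"tx":0.0095,"ty":0,"tz":0,"ax":0,"ay":0,"az":0,"jaw":-1},{"tx":0.0095,"ty":0,"tz":0,"ax":0,"ay":0,"az":0,"jaw":-1},{"tx":0.0095,"ty":0,"tz":0,"ax":0,"ay":0,"az":0,"jaw":-1},{"tx":0.0095,"ty":0,"tz":0,"ax":0,"ay":0,"az":0,"jaw":-1},{"tx":0.0095,"ty":0,"tz":0,"ax":0,"ay":0,"az":0,"jaw":-1},{"tx":0.0095,"ty":0,"tz":0,"ax":0,"ay":0,"az":0,"jaw":-1}]'
cat > seg.py <<'E'
from h import *
o=np.array([.5072,-.1336]);a=np.radians(-3.39);R=np.array([[np.cos(a),-np.sin(a)],[np.sin(a),np.cos(a)]])
c=snap('scene'); hsv=cv2.cvtColor(c['bgr'],cv2.COLOR_BGR2HSV)
W=lambda x,y,z:[*(o+R@[x,y]),z]
# sample image along bar axis, x offsets -25,0,25 at table height
ys=np.arange(.02,.45,.01)
for x,z in((0,.006),(-.025,.006),(.025,.006)):
    uv=proj(c,[W(x,y,z if y>.09 else .028) for y in ys]).round().astype(int)
    print(x,[(int(y*1000),)+tuple(int(k) for k in hsv[v,u]) for y,(u,v) in zip(ys,uv)])
E
python3 seg.py
```

```text
time: 14.5
ee_pos: [0.5311, 0.251, -0.0221]
tcp_rot: [-179.9, 0.0, 86.3]
wrist_force: [0.0, -2.1, 0.5]
opening: -0.0001
grasp_force: 0.7
0 [(20, 18, 120, 162), (30, 19, 116, 172), (39, 18, 118, 167), (49, 18, 121, 152), (60, 18, 121, 148), (69, 18, 123, 143), (79, 15, 6, 88), (90, 108, 10, 133), (99, 113, 8, 136), (109, 102, 8, 158), (119, 102, 8, 170), (129, 94, 11, 167), (139, 94, 13, 162), (149, 96, 8, 164), (159, 102, 9, 137), (169, 98, 10, 98), (179, 84, 13, 101), (189, 90, 11, 97), (199, 80, 8, 97), (209, 90, 10, 98), (219, 98, 11, 96), (229, 98, 10, 98), (239, 72, 13, 96), (249, 100, 8, 96), (259, 90, 10, 98), (269, 84, 14, 94), (279, 96, 13, 98), (290, 90, 11, 96), (300, 96, 13, 97), (310, 90, 8, 130), (319, 90, 10, 156), (329, 100, 10, 156), (339, 90, 10, 157), (350, 84, 8, 157), (360, 90, 8, 157), (369, 100, 10, 156), (379, 98, 9, 109), (389, 83, 16, 65), (399, 98, 32, 32), (410, 100, 77, 10), (419, 120, 13, 19), (429, 98, 93, 11), (439, 120, 55, 14)]
-0.025 [(20, 18, 121, 152), (30, 19, 116, 173), (39, 18, 122, 165), (49, 18, 118, 155), (60, 18, 121, 139), (69, 18, 117, 15
[... 891 characters left out ...]
2), (99, 105, 11, 135), (109, 90, 9, 148), (119, 95, 10, 158), (129, 41, 12, 174), (139, 39, 14, 181), (149, 36, 14, 178), (159, 35, 17, 176), (169, 43, 16, 141), (179, 39, 17, 107), (189, 34, 19, 109), (199, 36, 12, 107), (209, 30, 12, 107), (219, 49, 19, 110), (229, 39, 16, 113), (239, 38, 18, 111), (249, 40, 14, 111), (259, 43, 16, 112), (269, 35, 14, 113), (279, 40, 13, 114), (290, 51, 16, 114), (300, 30, 13, 116), (310, 30, 11, 113), (319, 45, 12, 177), (329, 41, 16, 179), (339, 45, 12, 176), (350, 46, 16, 178), (360, 40, 14, 163), (369, 40, 15, 151), (379, 47, 20, 115), (389, 41, 19, 108), (399, 78, 16, 80), (410, 50, 7, 111), (419, 40, 14, 170), (429, 38, 16, 177), (439, 40, 17, 179)]
```

```bash
python3 -m handwheel '[{"tx":0.006,"ty":0,"tz":0,"ax":0,"ay":0,"az":0,"jaw":-1},{"tx":0.006,"ty":0,"tz":0,"ax":0,"ay":0,"az":0,"jaw":-1},{"tx":0,"ty":0,"tz":0,"ax":0,"ay":0,"az":0,"jaw":-1},{"tx":-0.006,"ty":0,"tz":0,"ax":0,"ay":0,"az":0,"jaw":-1},{"tx":0,"ty":0,"tz":-0.05,"ax":0,"ay":0,"az":0,"jaw":-1},{"tx":0,"ty":0,"tz":-0.05,"ax":0,"ay":0,"az":0,"jaw":-1},{"tx":-0.03,"ty":0.014,"tz":-0.02,"ax":0,"ay":0,"az":0,"jaw":-1},{"tx":-0.045,"ty":0.02,"tz":0,"ax":0,"ay":0,"az":0,"jaw":-1},{"tx":-0.045,"ty":0.02,"tz":0,"ax":0,"ay":0,"az":0,"jaw":-1},{"tx":-0.045,"ty":0.02,"tz":0,"ax":0,"ay":0,"az":0,"jaw":-1}]'
python3 -m handwheel '[{"tx":0,"ty":0,"tz":0,"ax":0,"ay":0,"az":-9,"jaw":0.4},{"tx":0,"ty":0,"tz":0,"ax":0,"ay":0,"az":-9,"jaw":0.4},{"tx":0,"ty":0,"tz":0,"ax":0,"ay":0,"az":-9,"jaw":0.4},{"tx":0,"ty":0,"tz":0,"ax":0,"ay":0,"az":-9,"jaw":0.4},{"tx":0,"ty":0,"tz":0,"ax":0,"ay":0,"az":-9,"jaw":0.4},{"tx":0,"ty":0,"tz":0,"ax":0,"ay":0,"az":-9,"jaw":0.4},{"tx":0,"ty":0,"tz":0,"ax":0,"ay":0,"az":-9,"jaw":0.4},{"tx":0,"ty":0,"tz":0,"ax":0,"ay":0,"az":-9,"jaw":0.4},{"tx":0,"ty":0,"tz":0,"ax":0,"ay":0,"az":-9,"jaw":0.4},{"tx":0,"ty":0,"tz":0,"ax":0,"ay":0,"az":-9,"jaw":0.4}]'
cat > bar.py <<'E'
from h import *
o=np.array([.5072,-.1336]);a=np.radians(-3.39);R=np.array([[np.cos(a),-np.sin(a)],[np.sin(a),np.cos(a)]])
q=lambda c,u,z:((onz(c,u,z)[:,:2]-o)@R*1000).round(1)
W=lambda x,y,z:[*(o+R@[x,y]),z]
def tile(c):
    hsv=cv2.cvtColor(c['bgr'],cv2.COLOR_BGR2HSV); bl=np.zeros(hsv.shape[:2],np.uint8)
    cv2.fillPoly(bl,[proj(c,[W(-.125,-.07,.032),W(.165,-.07,.032),W(.165,.07,.032),W(-.125,.07,.032)]).astype(np.int32)],255)
    m=((hsv[:,:,1]<60)&(hsv[:,:,2]>90)).astype(np.uint8)*bl
    n,l,s,_=cv2.connectedComponentsWithStats(m);k=1+np.argmax(s[1:,4])
    r=cv2.findContours((l==k).astype(np.uint8),cv2.RETR_EXTERNAL,cv2.CHAIN_APPROX_NONE)[0][0]
    P=((onz(c,r.reshape(-1,2),.032)[:,:2]-o)@R*1000).astype(np.float32)
    return cv2.minAreaRect(P),P.min(0),P.max(0)
if __name__=='__main__':
    c=snap('scene'); hsv=cv2.cvtColor(c['bgr'],cv2.COLOR_BGR2HSV)
    print('tile',tile(c))
    bl=np.zeros(hsv.shape[:2],np.uint8)
    cv2.fillPoly(bl,[proj(c,[W(-.05,.10,.0),W(.06,.10,.0),W(.06,.45,.0),W(-.05,.45,.0)]).astype(np.int32)],255)
    m=((hsv[:,:,0]>65)&(hsv[:,:,0]<130)&(hsv[:,:,2]>70)&(bl>0)).astype(np.uint8)
    m=cv2.morphologyEx(m,cv2.MORPH_OPEN,np.ones((3,3)))
    n,l,s,_=cv2.connectedComponentsWithStats(m);k=1+np.argmax(s[1:,4])
    v,u=np.where(l==k); P=q(c,np.c_[u,v],.006)
    for y0 in range(90,460,15):
        z=P[(P[:,1]>=y0)&(P[:,1]<y0+15)]
        if len(z): print(y0,z[:,0].min(),z[:,0].max(),len(z))
E
python3 bar.py
```

```text
time: 15.8
ee_pos: [0.5951, 0.085, 0.0982]
tcp_rot: [-179.9, 0.0, 86.3]
wrist_force: [1.4, 0.1, -0.5]
opening: 0.0002
grasp_force: 0.0
time: 17.05
ee_pos: [0.5946, 0.0864, 0.098]
tcp_rot: [-180.0, -0.1, 176.5]
wrist_force: [0.4, 0.4, 0.7]
opening: 0.0598
grasp_force: 0.0
tile (((78.31837463378906, -4.304344177246094), (101.59366607666016, 102.3674087524414), 2.3983426094055176), array([ 26.015852, -57.1037  ], dtype=float32), array([130.75168 ,  47.554417], dtype=float32))
105 -23.4 23.4 10
120 -33.3 30.8 161
135 -33.0 27.8 105
150 -16.7 14.6 77
165 -15.8 14.0 74
180 -16.7 14.9 75
195 -16.0 15.1 72
210 -14.8 16.1 70
225 -14.7 16.2 69
240 -15.6 17.1 69
255 -14.6 16.2 67
270 -14.0 16.5 64
285 -13.5 15.6 56
300 -12.9 7.3 10
```

The bar lies flat on the table. The head is 64 mm wide from board y≈118 to 138 and the blade has a constant 31 mm width. The tile is centred at (78,−4), turned 2.4°. Next I move behind the tile with the jaws about 60 mm apart.

```bash
python3 -m handwheel '[{"tx":-0.0135,"ty":-0.038,"tz":0,"ax":0,"ay":0,"az":0,"jaw":0.4},{"tx":-0.0135,"ty":-0.038,"tz":0,"ax":0,"ay":0,"az":0,"jaw":0.4},{"tx":-0.0135,"ty":-0.038,"tz":0,"ax":0,"ay":0,"az":0,"jaw":0.4},{"tx":-0.0135,"ty":-0.038,"tz":0,"ax":0,"ay":0,"az":0,"jaw":0.4},{"tx":-0.0135,"ty":-0.038,"tz":0,"ax":0,"ay":0,"az":0,"jaw":0.4},{"tx":-0.0135,"ty":-0.038,"tz":0,"ax":0,"ay":0,"az":0,"jaw":0.4},{"tx":0,"ty":0,"tz":0.02,"ax":0,"ay":0,"az":0,"jaw":0.4},{"tx":0,"ty":0,"tz":0.02,"ax":0,"ay":0,"az":0,"jaw":0.4},{"tx":0,"ty":0,"tz":0.02,"ax":0,"ay":0,"az":0,"jaw":0.4},{"tx":0,"ty":0,"tz":0,"ax":0,"ay":0,"az":0,"jaw":0.4}]'; python3 -c "
from h import *
print(telemetry.get_obs()['q'].round(1))"
```

```text
time: 18.35
ee_pos: [0.6594, -0.146, 0.0363]
tcp_rot: [-180.0, -0.3, 176.1]
wrist_force: [-0.2, 0.2, -0.5]
opening: 0.0596
grasp_force: 0.0
[-12.5  22.3  13.3  81.3  -0.1  -8.6]
```

```bash
python3 -m handwheel '[{"tx":0,"ty":0,"tz":0.01,"ax":0,"ay":0.3,"az":-0.4,"jaw":0.4},{"tx":0,"ty":0,"tz":0.01,"ax":0,"ay":0,"az":0,"jaw":0.4},{"tx":0,"ty":0,"tz":0.01,"ax":0,"ay":0,"az":0,"jaw":0.4},{"tx":0,"ty":0,"tz":0.008,"ax":0,"ay":0,"az":0,"jaw":0.4},{"tx":0,"ty":0,"tz":0.003,"ax":0,"ay":0,"az":0,"jaw":0.4},{"tx":0,"ty":0,"tz":0.002,"ax":0,"ay":0,"az":0,"jaw":0.4},{"tx":0,"ty":0,"tz":0.001,"ax":0,"ay":0,"az":0,"jaw":0.4},{"tx":0,"ty":0,"tz":0,"ax":0,"ay":0,"az":0,"jaw":0.4},{"tx":0,"ty":0,"tz":0,"ax":0,"ay":0,"az":0,"jaw":0.4},{"tx":0,"ty":0,"tz":0,"ax":0,"ay":0,"az":0,"jaw":0.4}]'
```

```text
time: 19.6
ee_pos: [0.6605, -0.1459, -0.0058]
tcp_rot: [-180.0, -0.4, 176.7]
wrist_force: [-0.1, -0.0, -0.3]
opening: 0.0602
grasp_force: 0.0
```

```bash
python3 -m handwheel '[{"tx":0,"ty":0,"tz":0.002,"ax":0,"ay":-0.4,"az":0,"jaw":0.4},{"tx":0,"ty":0,"tz":0.002,"ax":0,"ay":0,"az":0,"jaw":0.4},{"tx":0,"ty":0,"tz":0.002,"ax":0,"ay":0,"az":0,"jaw":0.4},{"tx":0,"ty":0,"tz":0.001,"ax":0,"ay":0,"az":0,"jaw":0.4},{"tx":0,"ty":0,"tz":0.001,"ax":0,"ay":0,"az":0,"jaw":0.4},{"tx":0,"ty":0,"tz":0,"ax":0,"ay":0,"az":0,"jaw":0.4},{"tx":0,"ty":0,"tz":0,"ax":0,"ay":0,"az":0,"jaw":0.4},{"tx":0,"ty":0,"tz":0,"ax":0,"ay":0,"az":0,"jaw":0.4},{"tx":0,"ty":0,"tz":0,"ax":0,"ay":0,"az":0,"jaw":0.4},{"tx":0,"ty":0,"tz":0,"ax":0,"ay":0,"az":0,"jaw":0.4}]'
python3 - <<'E'
from h import *
# fingertips seen in scene view: lowest dark pixels near the tool
c=snap('scene'); s=telemetry.get_obs(); hsv=cv2.cvtColor(c['bgr'],cv2.COLOR_BGR2HSV)
o=s['ee_pos'];y=np.array([.06,.998,0])
for k in(-.037,.037):
    for dz in(0,.02,.03,.04,.05):
        u,v=proj(c,[o+y*k+[0,0,dz]])[0].round().astype(int); print(k,dz,(u,v),hsv[v,u])
E
```

```text
time: 20.85
ee_pos: [0.6604, -0.1459, -0.014]
tcp_rot: [-180.0, 0.0, 176.7]
wrist_force: [0.4, 0.1, 0.1]
opening: 0.0595
grasp_force: 0.0
-0.037 0 (np.int64(339), np.int64(393)) [ 19 121 133]
-0.037 0.02 (np.int64(339), np.int64(389)) [ 17 122 115]
-0.037 0.03 (np.int64(340), np.int64(387)) [12 94 46]
-0.037 0.04 (np.int64(340), np.int64(385)) [130  70  11]
-0.037 0.05 (np.int64(340), np.int64(383)) [105  39  13]
0.037 0 (np.int64(360), np.int64(364)) [ 18 126 105]
0.037 0.02 (np.int64(361), np.int64(360)) [ 18 120  87]
0.037 0.03 (np.int64(362), np.int64(358)) [23 62 33]
0.037 0.04 (np.int64(362), np.int64(355)) [100  59  13]
0.037 0.05 (np.int64(362), np.int64(353)) [ 90 142   9]
```

```bash
python3 -m handwheel '[{"tx":0,"ty":0,"tz":0.001,"ax":0,"ay":0,"az":0,"jaw":0.4},{"tx":0,"ty":0,"tz":0.001,"ax":0,"ay":0,"az":0,"jaw":0.4},{"tx":0,"ty":0,"tz":0.001,"ax":0,"ay":0,"az":0,"jaw":0.4},{"tx":0,"ty":0,"tz":0.001,"ax":0,"ay":0,"az":0,"jaw":0.4},{"tx":0,"ty":0,"tz":0,"ax":0,"ay":0,"az":0,"jaw":0.4},{"tx":0,"ty":0,"tz":0,"ax":0,"ay":0,"az":0,"jaw":0.4},{"tx":0,"ty":0,"tz":0,"ax":0,"ay":0,"az":0,"jaw":0.4},{"tx":0,"ty":0,"tz":0,"ax":0,"ay":0,"az":0,"jaw":0.4},{"tx":0,"ty":0,"tz":0,"ax":0,"ay":0,"az":0,"jaw":0.4},{"tx":0,"ty":0,"tz":0,"ax":0,"ay":0,"az":0,"jaw":0.4}]'
```

```text
time: 22.15
ee_pos: [0.6604, -0.1459, -0.018]
tcp_rot: [-180.0, 0.0, 176.7]
wrist_force: [-0.6, -0.1, -0.5]
opening: 0.0601
grasp_force: 0.0
```

```bash
python3 -m handwheel '[{"tx":0,"ty":0,"tz":0.001,"ax":0,"ay":0,"az":0,"jaw":0.4},{"tx":0,"ty":0,"tz":0.001,"ax":0,"ay":0,"az":0,"jaw":0.4},{"tx":0,"ty":0,"tz":0.001,"ax":0,"ay":0,"az":0,"jaw":0.4},{"tx":0,"ty":0,"tz":0.001,"ax":0,"ay":0,"az":0,"jaw":0.4},{"tx":0,"ty":0,"tz":0,"ax":0,"ay":0,"az":0,"jaw":0.4},{"tx":0,"ty":0,"tz":0,"ax":0,"ay":0,"az":0,"jaw":0.4},{"tx":0,"ty":0,"tz":0,"ax":0,"ay":0,"az":0,"jaw":0.4},{"tx":0,"ty":0,"tz":0,"ax":0,"ay":0,"az":0,"jaw":0.4},{"tx":0,"ty":0,"tz":0,"ax":0,"ay":0,"az":0,"jaw":0.4},{"tx":0,"ty":0,"tz":0,"ax":0,"ay":0,"az":0,"jaw":0.4}]'
```

```text
time: 23.4
ee_pos: [0.6605, -0.1459, -0.0208]
tcp_rot: [-180.0, 0.1, 176.7]
wrist_force: [-4.1, 1.1, 7.2]
opening: 0.0599
grasp_force: 3.8
```

Contact with the deck came at reported z −0.020, so I raise 4.5 mm and push.

```bash
python3 -m handwheel '[{"tx":0,"ty":0,"tz":-0.0045,"ax":0,"ay":0,"az":0,"jaw":0.4},{"tx":0.004,"ty":0,"tz":0,"ax":0,"ay":0,"az":0.1,"jaw":0.4},{"tx":0.006,"ty":0,"tz":0,"ax":0,"ay":0,"az":0,"jaw":0.4},{"tx":0.008,"ty":0,"tz":0,"ax":0,"ay":0,"az":0,"jaw":0.4},{"tx":0.008,"ty":0,"tz":0,"ax":0,"ay":0,"az":0,"jaw":0.4},{"tx":0.012,"ty":0,"tz":0,"ax":0,"ay":0,"az":0,"jaw":0.4},{"tx":0.012,"ty":0,"tz":0,"ax":0,"ay":0,"az":0,"jaw":0.4},{"tx":0.008,"ty":0,"tz":0,"ax":0,"ay":0,"az":0,"jaw":0.4},{"tx":0,"ty":0,"tz":0,"ax":0,"ay":0,"az":0,"jaw":0.4},{"tx":0,"ty":0,"tz":0,"ax":0,"ay":0,"az":0,"jaw":0.4}]'
python3 -c "
from bar import *
c=snap('scene');print(tile(c))"
```

```text
time: 24.65
ee_pos: [0.6027, -0.1425, -0.0173]
tcp_rot: [-180.0, 0.0, 176.6]
wrist_force: [-0.4, -0.1, -1.1]
opening: 0.0597
grasp_force: 0.0
(((32.14422607421875, -3.3286590576171875), (100.06105041503906, 100.35560607910156), 89.96372985839844), array([-18.048565, -53.3846  ], dtype=float32), array([82.29202 , 46.725285], dtype=float32))
```

The push works and the tile is square at x=32. There are 112 mm to go, so I push 100 mm now.

```bash
python3 -m handwheel '[{"tx":0.006,"ty":0,"tz":0,"ax":0,"ay":0,"az":0,"jaw":0.4},{"tx":0.01,"ty":0,"tz":0,"ax":0,"ay":0,"az":0,"jaw":0.4},{"tx":0.013,"ty":0,"tz":0,"ax":0,"ay":0,"az":0,"jaw":0.4},{"tx":0.014,"ty":0,"tz":0,"ax":0,"ay":0,"az":0,"jaw":0.4},{"tx":0.014,"ty":0,"tz":0,"ax":0,"ay":0,"az":0,"jaw":0.4},{"tx":0.014,"ty":0,"tz":0,"ax":0,"ay":0,"az":0,"jaw":0.4},{"tx":0.013,"ty":0,"tz":0,"ax":0,"ay":0,"az":0,"jaw":0.4},{"tx":0.01,"ty":0,"tz":0,"ax":0,"ay":0,"az":0,"jaw":0.4},{"tx":0.006,"ty":0,"tz":0,"ax":0,"ay":0,"az":0,"jaw":0.4},{"tx":0,"ty":0,"tz":0,"ax":0,"ay":0,"az":0,"jaw":0.4}]'
python3 -c "
from bar import *
c=snap('scene');print(tile(c),telemetry.get_obs()['ee_pos'])"
```

```text
time: 25.95
ee_pos: [0.5024, -0.1365, -0.0175]
tcp_rot: [-180.0, 0.0, 176.6]
wrist_force: [0.5, -0.5, 0.1]
opening: 0.0596
grasp_force: 0.0
(((-67.66130065917969, -9.060955047607422), (99.4630355834961, 88.62155151367188), 0.24192337691783905), array([-117.55462 ,  -53.324074], dtype=float32), array([-17.749798,  35.05399 ], dtype=float32)) [ 0.50270413 -0.1365159  -0.01746072]
```

```bash
python3 -m handwheel '[{"tx":0.003,"ty":0,"tz":0,"ax":0,"ay":0,"az":0,"jaw":0.4},{"tx":0.003,"ty":0,"tz":0,"ax":0,"ay":0,"az":0,"jaw":0.4},{"tx":0.002,"ty":0,"tz":0,"ax":0,"ay":0,"az":0,"jaw":0.4},{"tx":0.001,"ty":0,"tz":0,"ax":0,"ay":0,"az":0,"jaw":0.4},{"tx":0.001,"ty":0,"tz":0,"ax":0,"ay":0,"az":0,"jaw":0.4},{"tx":0.001,"ty":0,"tz":0,"ax":0,"ay":0,"az":0,"jaw":0.4},{"tx":0.001,"ty":0,"tz":0,"ax":0,"ay":0,"az":0,"jaw":0.4},{"tx":0.001,"ty":0,"tz":0,"ax":0,"ay":0,"az":0,"jaw":0.4},{"tx":0,"ty":0,"tz":0,"ax":0,"ay":0,"az":0,"jaw":0.4},{"tx":0,"ty":0,"tz":0,"ax":0,"ay":0,"az":0,"jaw":0.4}]'
python3 -c "
from bar import *
c=snap('scene');print(tile(c),telemetry.get_obs()['ee_pos'])"
```

```text
time: 27.25
ee_pos: [0.4896, -0.1357, -0.0176]
tcp_rot: [-180.0, -0.0, 176.6]
wrist_force: [0.9, -0.4, 0.2]
opening: 0.0598
grasp_force: 0.2
(((-78.8879623413086, -9.625415802001953), (97.74066925048828, 86.94119262695312), 0.23558290302753448), array([-127.925896,  -53.267467], dtype=float32), array([-29.851793,  33.658073], dtype=float32)) [ 0.48962362 -0.13566804 -0.01756874]
```

```bash
python3 -m handwheel '[{"tx":0.0005,"ty":0,"tz":0,"ax":0,"ay":0,"az":0,"jaw":0.4},{"tx":0.0005,"ty":0,"tz":0,"ax":0,"ay":0,"az":0,"jaw":0.4},{"tx":0.0005,"ty":0,"tz":0,"ax":0,"ay":0,"az":0,"jaw":0.4},{"tx":0.0005,"ty":0,"tz":0,"ax":0,"ay":0,"az":0,"jaw":0.4},{"tx":0.0005,"ty":0,"tz":0,"ax":0,"ay":0,"az":0,"jaw":0.4},{"tx":0,"ty":0,"tz":0,"ax":0,"ay":0,"az":0,"jaw":0.4},{"tx":0,"ty":0,"tz":0,"ax":0,"ay":0,"az":0,"jaw":0.4},{"tx":0,"ty":0,"tz":0,"ax":0,"ay":0,"az":0,"jaw":0.4},{"tx":0,"ty":0,"tz":0,"ax":0,"ay":0,"az":0,"jaw":0.4},{"tx":0,"ty":0,"tz":0,"ax":0,"ay":0,"az":0,"jaw":0.4}]'
```

```text
time: 28.55
ee_pos: [0.489, -0.136, -0.0167]
tcp_rot: [-179.9, 0.2, 176.6]
wrist_force: [7.7, -1.6, -1.1]
opening: 0.0597
grasp_force: 4.2
```

Contact with the rail is felt at 7.7 N. I back off, lift away, and check.

```bash
python3 -m handwheel '[{"tx":-0.003,"ty":0,"tz":0,"ax":0,"ay":0,"az":0,"jaw":0.4},{"tx":-0.01,"ty":0,"tz":0,"ax":0,"ay":0,"az":0,"jaw":0.4},{"tx":-0.012,"ty":0,"tz":0,"ax":0,"ay":0,"az":0,"jaw":0.4},{"tx":0,"ty":0,"tz":-0.03,"ax":0,"ay":0,"az":0,"jaw":0.4},{"tx":0,"ty":0,"tz":-0.04,"ax":0,"ay":0,"az":0,"jaw":0.4},{"tx":0,"ty":0,"tz":-0.05,"ax":0,"ay":0,"az":0,"jaw":0.4},{"tx":0,"ty":0,"tz":-0.05,"ax":0,"ay":0,"az":0,"jaw":0.4},{"tx":0,"ty":0,"tz":0,"ax":0,"ay":0,"az":0,"jaw":0.4},{"tx":0,"ty":0,"tz":0,"ax":0,"ay":0,"az":0,"jaw":0.4},{"tx":0,"ty":0,"tz":0,"ax":0,"ay":0,"az":0,"jaw":0.4}]'
python3 bar.py
```

```text
time: 29.8
ee_pos: [0.5117, -0.1367, 0.1508]
tcp_rot: [-180.0, -0.1, 176.6]
wrist_force: [0.2, -0.0, 0.1]
opening: 0.0596
grasp_force: 0.0
tile (((-77.26142883300781, -3.0598182678222656), (100.9626693725586, 101.28827667236328), 0.3065335154533386), array([-127.925896,  -53.47646 ], dtype=float32), array([-26.892088,  47.809475], dtype=float32))
105 -26.8 23.4 10
120 -33.4 30.8 163
135 -33.0 27.8 106
150 -16.3 15.7 78
165 -16.0 15.8 78
180 -16.3 16.0 76
195 -16.1 15.8 75
210 -15.4 15.2 70
225 -16.5 15.7 69
240 -15.2 16.6 69
255 -13.1 16.2 66
270 -14.0 16.7 65
285 -13.3 18.0 63
300 -12.9 17.1 63
315 -13.4 18.1 62
330 -12.8 17.2 59
345 -12.4 17.4 57
360 -13.1 17.0 57
375 -11.0 18.0 56
390 -12.3 18.8 56
405 -20.8 25.6 69
420 -26.3 23.9 85
435 -22.1 18.9 13
```

Run:
```python
from bar import *
for n in('scene','top'):
    c=snap(n); g=cv2.cvtColor(c['bgr'],cv2.COLOR_BGR2GRAY).astype(np.float32); S=cv2.cvtColor(c['bgr'],cv2.COLOR_BGR2HSV)[:,:,1].astype(np.float32)
    for rng in((-.150,-.110),(-.045,-.015)):
        xs=np.arange(*rng,.002); v=0;w=0
        for y in(-.035,-.02,0,.02):
            uv=proj(c,[W(x,y,.032) for x in xs]).astype(np.float32)
            v=v+cv2.remap(g,uv[:,0],uv[:,1],cv2.INTER_LINEAR).ravel()/4; w=w+cv2.remap(S,uv[:,0],uv[:,1],cv2.INTER_LINEAR).ravel()/4
        print(n,[(round(x*1000),int(i),int(j)) for x,i,j in zip(xs,v,w)])
```

```text
scene [(-150, 153, 14), (-148, 151, 18), (-146, 143, 34), (-144, 124, 65), (-142, 90, 104), (-140, 60, 141), (-138, 45, 169), (-136, 41, 177), (-134, 46, 154), (-132, 68, 96), (-130, 112, 48), (-128, 151, 27), (-126, 172, 22), (-124, 177, 21), (-122, 178, 20), (-120, 179, 20), (-118, 178, 19), (-116, 177, 20), (-114, 178, 20), (-112, 177, 21)]
scene [(-45, 174, 20), (-43, 173, 21), (-41, 171, 20), (-39, 170, 20), (-37, 171, 20), (-35, 169, 19), (-33, 163, 19), (-31, 145, 19), (-29, 113, 30), (-27, 91, 60), (-25, 89, 97), (-23, 97, 116), (-21, 111, 120), (-19, 125, 119), (-17, 129, 119)]
top [(-150, 93, 33), (-148, 93, 36), (-146, 95, 36), (-144, 91, 36), (-142, 81, 44), (-140, 75, 55), (-138, 73, 57), (-136, 74, 55), (-134, 73, 51), (-132, 70, 56), (-130, 85, 37), (-128, 98, 17), (-126, 97, 18), (-124, 94, 19), (-122, 93, 19), (-120, 93, 20), (-118, 95, 20), (-116, 96, 19), (-114, 98, 20), (-112, 101, 19)]
top [(-45, 110, 17), (-43, 111, 16), (-41, 115, 15), (-39, 119, 16), (-37, 121, 16), (-35, 115, 15), (-33, 111, 15), (-31, 91, 32), (-29, 77, 60), (-27, 89, 72), (-25, 102, 72), (-23, 102, 71), (-21, 94, 69), (-19, 89, 71), (-17, 89, 71)]
```

Both views show the tile's top running from −130 to −30 mm, abutting the rail with no gap. Handing in.

```bash
python3 -c "
from workcell import workorder
print(workorder.job_done())"
```

```text
the job is handed in; nothing more can be done
None
```

I handed the job in at about 30 s without seeing a verdict: the bar measured flat on the table and fully off the board, and the tile measured square and snug against the front rail; I never touched the jar or bowl, but did not re-measure them.

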